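# Snap the filter cover back onto the vacuum's filter box

## Robot

A 6-joint arm with a two-finger parallel gripper is mounted at the origin on the work surface. World frame = base frame: x ahead of the robot, y to its left, z up, the work surface at z = 0. Lengths are in mm, angles in rad, forces in N, time in s.
With the tool pointing down it reaches from about 250 to 725 mm from the base axis. Payload 4 kg.
Tool frame: the origin (TCP) lies midway between the tips of the shut fingers; the grasp point (between the pads) lies 19 mm behind it; z points along the fingers, y is the line along which they close (so a half turn about z gives the same grasp; the last joint's range is limited). The gripper opens to 85 mm and grips with 20 to 120 N. Pads are 22 mm wide; open, the fingers measure 114 mm over their backs; the gripper's body (76 mm by 85 mm) begins 54 mm behind the grasp point. The pads swing forward as they close: fully open they stand 13 mm farther back than shut.
Start: joints at [1.115, 0.241, 0.005, 1.335, 0, 1.571], TCP at [220.089, 448.955, 231.306] pointing down, gripper open.
Joint ranges: [-2.72, 2.72], [-1.05, 1.87], [-1.09, 1.28], [-1.99, 2.15], [-1.42, 1.44], [-3.14, 3.14]. Speed limits (rad/s): [2.79, 2.79, 3.14, 3.14, 3.14, 3.14].

## Interface

Orientations are given as a unit quaternion [x, y, z, w].
In Python, from bench import ctrl, effector, monitor, grab_frame, job gives the robot as it stands. The module is installed in compiled form; this text tells all that it offers. Calls block until the motion is done:
- ctrl.reach(position, orientation): joint-space move of the TCP to a pose.
- ctrl.servo_line(position, attitude=None, max_speed=150, guard=None): straight line of the TCP; attitude=None keeps the orientation; max_speed is the mean speed in mm/s. With guard (N) it stops when the force on the tool has changed by that much, and returns True; else False.
- ctrl.move_joints(angles): joint-space move.
- effector.open_jaws() and effector.close_gripper(): open the fingers fully, or close them until they stop; the grip force is fixed at half the most.
- ctrl.pause(seconds).
- ctrl.ik(position, orientation): joint angles nearest the present ones, or None.
- monitor.read_state(): the state.
- grab_frame(name): name is "side" or "top" or "wrist"; returns a dict with "frame" (400x640x3 uint8, red, green, blue), "vfov" (degrees; the focal length in pixels is half the picture's height over the tangent of half this angle, whatever the lens; pixels are square), "cx", "cy" (the principal point, pixels), "camera_from_world" (4x4, takes a point from world to camera coordinates). Camera axes: x right, y down, z forward; pixel columns grow to the right and rows downward; lengths in mm; the calibration is good to about 2 mm. A picture is of the moment at which its call begins. There is no depth.
A pose or a line that the arm cannot do raises ctrl.MotionError and nothing moves.
- job.sign_off(): hands the job in; it is judged then, once.
The state is a dict: "t": time; "qpos": joint angles; "qvel": joint speeds; "joint_efforts": joint torques, N m; "tool_pos": TCP position; "orientation": TCP orientation; "force": force on the tool from outside, world axes, zero at the start; "torque": the same for the moment, N m; "width": opening from 0.0 (shut) to 1.0 (fully open); "finger_force": force on a finger pad.
Only numpy, scipy, OpenCV 4.12 (cv2) and the standard library are available. Lean on these libraries where they do the work, as an engineer would, in place of code of your own. Each camera call takes 0.05 s, during which the arm holds its last target. There are 200 camera calls.

## Task

The vacuum's washed filter cover is dry: take it off the draining board by its orange grip rib, set it on the filter box so that a red hook rises through each of its slots, and press it straight down until both hooks click over it. Press firmly but gently, never with more than about 20 newtons, then let go. Leave everything else where it stands.

Things in the scene. Friction and masses are not known exactly. Their poses are not given: they have to be found in the camera images.
- filter_cover: Loose blue plastic plate, 76 mm along its x, 96 mm along its y, 5 mm thick, about 90 g, with an orange grip rib on its middle: 14 mm thick along x, 36 mm long along y, 30 mm high (top 35 mm above the underside). Origin: centre of the underside. Same after a half turn about z; it starts flat on the draining board, rib up.
- grip_rib (a point): Point in the middle of the cover's grip rib, 25 mm above the cover's underside.
- slots (a point): The cover's origin again. Its two through slots are centred 32 mm from here along the cover's +y and -y, each 20 mm along x and 10 mm along y (from 27 to 37 mm). To fit, the cover's x and y axes lie along the box's (or half a turn round), centred.
- filter_box: Fixed grey filter box, 100 mm along x, 120 mm along y, on a black cradle 130 x 150 mm, with a round black spout on its +x side. Origin: centre of the cradle's underside, on the counter. On top is a white seat, 90 x 110 mm, with a black rubber top and two red hooks.
- seat_nominal (a point): Middle of the seat's flat rubber top at its nominal height, 72 mm above the box's origin. The real seat, and the hooks with it, stands up to 5.5 mm higher or lower: this differs each time and is NOT measured, so feel for it. The rubber top gives 1 mm per 7 N, up to 3.6 mm.
- hooks (a point): Same point. Hooks, 16 mm wide, at 33 to 36 mm along the box's +y and -y, barbs pointing out to 40 mm with flat undersides, sloping up to tips 17 mm above the rubber. The cover's underside meets the slopes 13 to 14 mm above the rubber and bends both hooks inwards (8 to 14 N in all); they spring back over it once the rubber is pressed down 1.5 mm (12 to 17 N in all). The rubber then holds it up against the barbs.
- hook_a (a joint): Inward bend of the hook on the box's +y side, rad: 0 at rest (and clicked home), about 0.1 to 0.17 when bent fully by the cover.
- hook_b (a joint): Inward bend of the hook on the box's -y side, rad, likewise; this hook is somewhat stiffer.
- board: Fixed wooden draining board, 200 mm along x, 250 mm along y, 12 mm thick. Origin: centre of its underside.
- cartridge: Bystander: loose upright paper filter cartridge with a black cap on the draining board, 52 mm across, 61 mm high. Origin: centre of its underside.
- brush: Bystander: green-handled brush lying on the counter, 200 mm long.
- jar: Bystander: clear jar with yellow lid, 80 mm across, 100 mm high. Origin: centre of its underside.
- screwdriver: Bystander: yellow-handled screwdriver lying on the counter, 200 mm long.
Things that resemble listed ones, but are neither listed nor needed, are in the scene too. There is more than one size of the filter_cover; the one meant has the size given above.

How it is judged:
By the outcome, as a careful person would: the job done as asked, in the order asked, and still so for the second after the job is handed in, with the robot touching nothing.
It also fails if it takes over 54 s, if anything falls off the work surface, if the arm or the gripper's body presses on something with over 40 N, if the wrist force passes 120 N, or if a joint passes its speed limit or range.

## Working session

There is one attempt and no reset: what is moved stays moved. The work goes in short steps, each a Python script; the robot and the scene stay as the last script left them, time stands still between calls to the robot, and variables do not carry over. Pictures are saved under pics/ and viewed, at most 10 in all, crops included, and the job is handed in when it is done.

```bash
mkdir -p pics; python3 - <<'E'
from bench import *
import cv2
for n in ("top","side"):
    f=grab_frame(n); cv2.imwrite(f"pics/{n}0.png",f["frame"][:,:,::-1])
    print(n,f["vfov"],f["cx"],f["cy"],f["camera_from_world"].round(3).tolist() if hasattr(f["camera_from_world"],'round') else f["camera_from_world"])
s=monitor.read_state();print(s)
E
```

```text
top 54.68530113135222 320.38713636818835 203.48003546387986 [[-0.011, -1.0, 0.011, -81.174], [-0.981, 0.009, -0.194, 542.665], [0.194, -0.013, -0.981, 1038.921], [0.0, 0.0, 0.0, 1.0]]
side 48.8909868197922 321.0980802949417 200.69612979639012 [[-0.998, -0.064, -0.011, 544.351], [-0.035, 0.674, -0.738, 137.892], [0.055, -0.736, -0.675, 1149.359], [0.0, 0.0, 0.0, 1.0]]
{'t': 0.1, 'qpos': array([ 1.11498369e+00,  2.41359236e-01,  3.88087835e-03,  1.33523660e+00,
       -3.86684594e-05,  1.57083099e+00]), 'qvel': array([ 0.00055954, -0.00325492,  0.0003149 ,  0.00027187, -0.00062292,
       -0.00016594]), 'joint_efforts': array([-7.17986295e-04, -3.73137724e+01,  2.53010362e+01,  1.08249634e-02,
       -5.75727404e-05, -2.88046280e-07]), 'tool_pos': array([219.85566652, 448.43478566, 230.49958706]), 'orientation': array([ 2.25955235e-01,  9.74137214e-01, -9.38879521e-04, -1.97895427e-04]), 'force': array([0.22464269, 1.04468246, 0.39664802]), 'torque': array([ 0.01605104, -0.02661457, -0.01077462]), 'finger_force': 0.0, 'width': 1.0026251578847585}
```

View pics/top0.png

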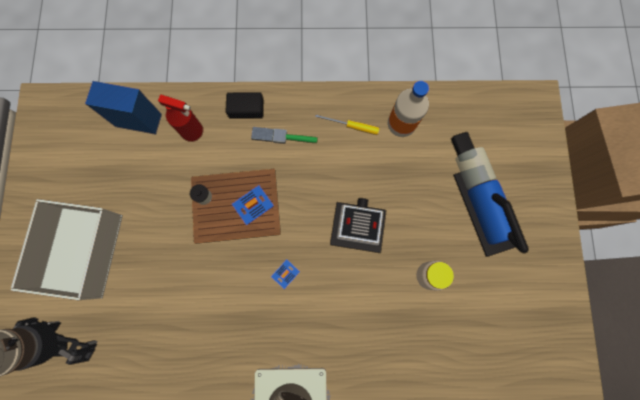

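View pics/side0.png

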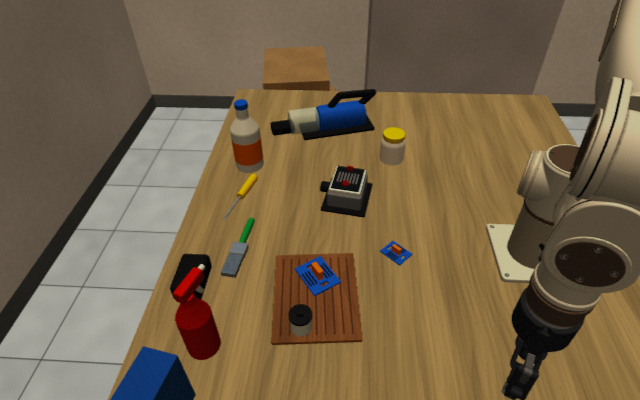

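Top view: the cover sits on the board at about (253,205), with a smaller decoy at (285,274). The box is at (360,225), spout up in the image (+x side), and the cartridge is at (200,193).

```bash
cat > h.py <<'E'
import numpy as np, cv2
from bench import *
from scipy.spatial.transform import Rotation as R
def ray(f,uv,z):
    T=np.array(f["camera_from_world"]);k=200/np.tan(np.radians(f["vfov"]/2))
    uv=np.atleast_2d(uv).astype(float)
    d=np.c_[(uv[:,0]-f["cx"])/k,(uv[:,1]-f["cy"])/k,np.ones(len(uv))]@T[:3,:3]
    c=-T[:3,:3].T@T[:3,3]
    return (c+d*((z-c[2])/d[:,2])[:,None])[:,:2]
def proj(f,p):
    T=np.array(f["camera_from_world"]);k=200/np.tan(np.radians(f["vfov"]/2))
    q=T[:3,:3]@p+T[:3,3]; return np.array([f["cx"]+k*q[0]/q[2],f["cy"]+k*q[1]/q[2]])
def blobs(f,lo,hi,amin=20):
    "contours of an HSV range, largest first"
    m=cv2.inRange(cv2.cvtColor(f["frame"],cv2.COLOR_RGB2HSV),lo,hi)
    c,_=cv2.findContours(m,cv2.RETR_EXTERNAL,cv2.CHAIN_APPROX_NONE)
    return sorted([x for x in c if cv2.contourArea(x)>=amin],key=cv2.contourArea,reverse=True)
def rect(f,c,z):
    "min-area rectangle on plane z: centre, short, long, direction (rad) of the long side"
    (x,y),(w,h),_=r=cv2.minAreaRect(ray(f,c[:,0],z).astype(np.float32))
    p=cv2.boxPoints(r);e=[p[1]-p[0],p[2]-p[1]];l=max(e,key=np.linalg.norm)
    return np.array([x,y]),min(w,h),max(w,h),np.arctan2(l[1],l[0])%np.pi
def down(yaw):
    "tool down, tool y (closing line) along world direction yaw"
    y=np.array([np.cos(yaw),np.sin(yaw),0]);z=np.array([0,0,-1.])
    return R.from_matrix(np.c_[np.cross(y,z),y,z]).as_quat()
BLUE=((100,120,60),(125,255,255)); ORANGE=((5,130,110),(20,255,255)); RED=((0,180,90),(4,255,255))
def save(n,f): cv2.imwrite(f"pics/{n}.png",f["frame"][:,:,::-1])
E
python3 - <<'E'
from h import *
f=grab_frame("top")
for c in blobs(f,*BLUE,60):
    print("blue",cv2.boundingRect(c),rect(f,c,17))
for c in blobs(f,*RED,1): print("red",c.mean(0),ray(f,c.mean(0),85))
k=[c for c in blobs(f,(0,0,0),(180,255,60),200) if 320<c[:,0,0].mean()<390 and 190<c[:,0,1].mean()<260]
for c in k: print("dark",cv2.boundingRect(c),rect(f,c,10))
T=np.array(grab_frame("wrist")["camera_from_world"]); print(-T[:3,:3].T@T[:3,3],T[:3,:3].round(2))
E
```

```text
blue (469, 180, 43, 64) (array([ 520.31134033, -592.45513916]), 98.88751220703125, 180.14724731445312, np.float32(0.29619914))
blue (86, 82, 54, 32) (array([886.19195557, 539.58996582]), 80.05579376220703, 166.22735595703125, np.float32(1.3711679))
blue (233, 186, 40, 38) (array([547.95581055, 110.82391357]), 74.70610046386719, 94.3521499633789, np.float32(2.1969543))
blue (272, 260, 27, 28) (array([348.6036377 ,  15.14716339]), 48.44679641723633, 63.00521469116211, np.float32(2.3870394))
blue (413, 81, 15, 16) (array([ 911.12530518, -401.62219238]), 43.74374008178711, 51.30923843383789, np.float32(3.0835884))
red [[174.39716312 109.73049645]] [[813.49694326 329.11103536]]
red [[374.07692308 224.69230769]] [[ 475.4929504  -231.57384057]]
red [[348.  220.5]] [[ 487.69372719 -160.96722345]]
dark (342, 208, 38, 32) (array([ 490.40512085, -203.61538696]), 78.59197998046875, 99.39752197265625, np.float32(1.3946484))
dark (331, 203, 50, 49) (array([ 479.85757446, -195.55345154]), 123.41264343261719, 143.29275512695312, np.float32(1.3977209))
[152.65424966 483.03076442 373.37716949] [[ 0.44  0.9  -0.  ]
 [ 0.86 -0.42  0.29]
 [ 0.26 -0.13 -0.96]]
```

```bash
python3 - <<'E'
from h import *
by=1.397-np.pi/2; cy=2.197-np.pi/2
for y in (by,by+np.pi,cy,cy+np.pi): 
    p=(481,-196,200) if y in(by,by+np.pi) else (548,111,150)
    print(y,ctrl.ik(p,down(y)))
q0=monitor.read_state()["qpos"]
ctrl.reach((548,111,170),down(cy)); print(monitor.read_state()["t"],monitor.read_state()["qpos"].round(2))
f=grab_frame("wrist"); save("w1",f)
for c in blobs(f,*BLUE,500): print("blue",cv2.boundingRect(c),rect(f,c,17))
for c in blobs(f,*ORANGE,200): print("or",cv2.boundingRect(c),rect(f,c,47))
ctrl.reach((481,-196,230),down(by)); print(monitor.read_state()["t"],monitor.read_state()["qpos"].round(2))
f=grab_frame("wrist"); save("w2",f)
for c in blobs(f,*RED,20): print("red",cv2.boundingRect(c),rect(f,c,86))
for c in blobs(f,(0,0,0),(180,255,60),800): print("dark",cv2.boundingRect(c),rect(f,c,72),rect(f,c,10))
E
python3 -c "
import cv2,numpy as np
cv2.imwrite('pics/w12.png',np.vstack([cv2.resize(cv2.imread('pics/w%d.png'%i),(480,300)) for i in(1,2)]))"
```

```text
-0.17379632679489654 [-0.38694175  0.29427665 -0.00537842  1.27114126  0.          1.3576509 ]
2.967796326794897 [-0.38694175  0.29427665 -0.00537842  1.27114126  0.         -1.78394175]
0.6262036732051035 [0.19985083 0.4028365  0.01774569 1.18570552 0.         1.14444349]
3.7677963267948966 [ 0.19985083  0.4028365   0.01774569  1.18570552  0.         -1.99714917]
1.9333 [0.2  0.39 0.05 1.23 0.   1.14]
blue (281, 131, 80, 95) (array([548.83508301, 112.80133057]), 76.00531005859375, 96.45831298828125, np.float32(2.1892035))
blue (64, 99, 76, 75) (array([356.46725464,  24.83627892]), 51.35403823852539, 62.93001174926758, np.float32(2.3981996))
or (207, 0, 308, 278) (array([543.88116455, 166.46582031]), 175.05865478515625, 218.7468719482422, np.float32(1.6658263))
or (286, 0, 166, 161) (array([524.97235107, 207.8081665 ]), 73.7905044555664, 133.0343017578125, np.float32(1.6637826))
or (359, 85, 67, 113) (array([569.98486328, 177.40559387]), 15.964574813842773, 102.98942565917969, np.float32(1.6672908))
or (311, 164, 18, 50) (array([548.75598145, 111.74428558]), 15.700919151306152, 45.98
[... 426 characters left out ...]
p.float32(2.9702106))
dark (0, 249, 640, 151) (array([ 448.60488892, -377.10336304]), 213.9827423095703, 823.4962158203125, np.float32(2.9709115)) (array([ 439.16137695, -430.17221069]), 258.1222839355469, 993.36376953125, np.float32(2.9709117))
dark (280, 129, 82, 97) (array([ 481.68344116, -195.21228027]), 79.50141143798828, 99.76057434082031, np.float32(1.4001132)) (array([ 479.0635376 , -210.76138306]), 95.900634765625, 120.33880615234375, np.float32(1.4001136))
dark (264, 102, 129, 120) (array([ 493.64346313, -182.34432983]), 120.05300903320312, 125.19005584716797, np.float32(2.970215)) (array([ 493.49050903, -195.23913574]), 144.81704711914062, 151.01377868652344, np.float32(2.970215))
```

View pics/w12.png

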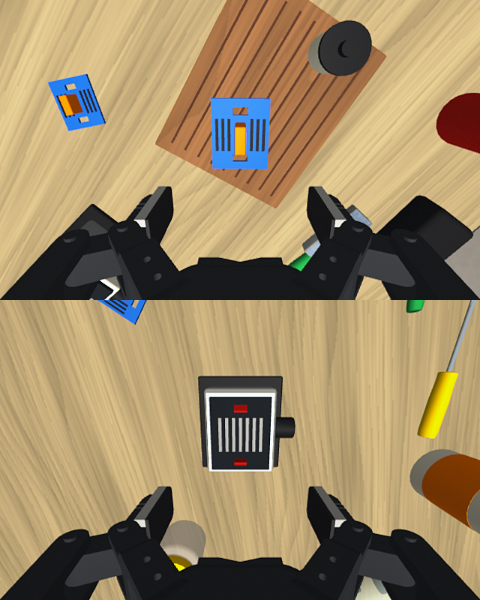

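Cover at (548.8,112.8) measures 76×96 mm, so it is the right one. The hooks are centred near (481.8,-194). I'll take a second box view from overhead so the unknown seat height has no effect, then grasp.

```bash
python3 - <<'E'
from h import *
by=1.399-np.pi/2
def campos(f):
    T=np.array(f["camera_from_world"]);return -T[:3,:3].T@T[:3,3]
f=grab_frame("wrist"); off=campos(f)-monitor.read_state()["tool_pos"]
hk=lambda f:np.array([rect(f,c,86)[0] for c in blobs(f,*RED,20)[:4]])
p=np.array([481.7,-194.5]); t=p-off[:2]
ctrl.reach((*t,230),down(by)); f=grab_frame("wrist"); save("w3",f); c=campos(f)
print(c,f["vfov"])
for b in blobs(f,*RED,20): print(cv2.boundingRect(b),[rect(f,b,z)[0].round(1) for z in (80,86,92)],rect(f,b,86)[3])
for b in blobs(f,(0,0,0),(180,255,60),800): print("dark",cv2.boundingRect(b),rect(f,b,72))
# grasp
cp=np.array([548.8,112.8]); q=down(2.189-np.pi/2)
ctrl.reach((*cp,120),q); f=grab_frame("wrist"); save("w4",f)
for b in blobs(f,*BLUE,500)[:1]: r=rect(f,b,17); print("cover",cv2.boundingRect(b),r)
print(monitor.read_state()["t"],monitor.read_state()["tool_pos"])
E
```

```text
[ 481.89413793 -194.54285016  372.26999877] 66.21028449548956
(310, 52, 20, 9) [array([ 487.6, -158. ]), array([ 487.5, -158.8]), array([ 487.4, -159.5])] 2.9695666
(311, 138, 18, 8) [array([ 474.9, -231.3]), array([ 475. , -230.6]), array([ 475.2, -229.8])] 2.96992
dark (0, 249, 640, 151) (array([ 435.60855103, -451.33694458]), 213.7431182861328, 822.4969482421875, np.float32(2.97144))
dark (260, 28, 138, 137) (array([ 491.36700439, -196.2180481 ]), 121.28799438476562, 125.1573486328125, np.float32(2.970014))
cover (271, 136, 96, 110) (array([548.69049072, 112.87319183]), 76.17817687988281, 95.53328704833984, np.float32(2.190103))
5.3 [549.31858095 111.77649579 120.53175405]
```

```bash
python3 - <<'E'
from h import *
S=monitor.read_state
print(S()["tool_pos"])
cp=np.array([548.7,112.8]); q=down(2.19-np.pi/2)
print(ctrl.servo_line((*cp,20.5),q,80,guard=8)); print(S()["tool_pos"],S()["force"])
effector.close_gripper(); s=S(); print(s["tool_pos"],s["width"],s["finger_force"],s["force"])
ctrl.servo_line((*cp,150),q,100); print(S()["t"],S()["force"],S()["width"])
p=np.array([481.25,-194.7]); ctrl.reach((*p,150),down(1.399-np.pi/2)); ctrl.pause(.3)
s=S(); print(s["t"],s["tool_pos"],s["force"],s["width"])
f=grab_frame("wrist"); save("w5",f)
for b in blobs(f,*BLUE,300)[:3]: print("blue",cv2.boundingRect(b),rect(f,b,s["tool_pos"][2]-2))
for b in blobs(f,*RED,10): print("red",cv2.boundingRect(b),rect(f,b,85))
E
```

```text
[549.31858095 111.77649579 120.53175405]
False
[549.29224612 112.91388464  21.14541073] [ 0.83432299  0.08998495 -0.01020607]
[548.95462389 112.84111662  20.72489061] 0.15555093751029772 59.77667033672333 [0.26625993 0.53361796 2.49219055]
8.7833 [-0.03955477 -0.03958607 -0.55886412] 0.15316739957754236
10.2833 [ 481.68393481 -193.82573425  149.98193904] [-0.27686262 -0.64423067 -1.2054924 ] 0.15055287873912807
blue (242, 160, 157, 129) (array([ 484.11767578, -180.35772705]), 70.55801391601562, 75.50917053222656, np.float32(2.972041))
blue (298, 312, 45, 14) (array([ 474.72592163, -234.70846558]), 8.75931167602539, 24.99538803100586, np.float32(2.9724517))
red (309, 156, 23, 3) (array([ 488.32650757, -155.28562927]), 1.3779258728027344, 15.04187297821045, np.float32(2.9720325))
```

View pics/w5.png

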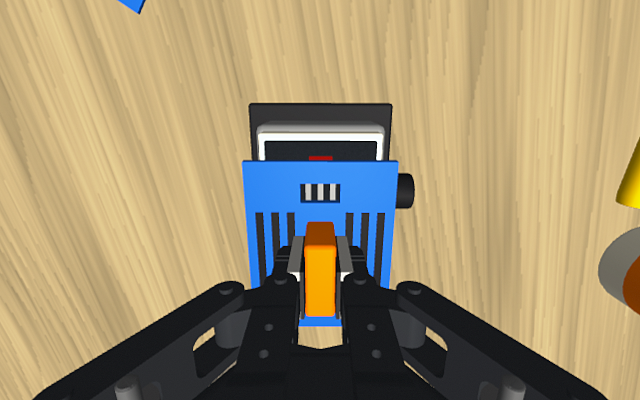

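The cover is held square to the box. In the image its far edge is at row 160 (columns 242–399) and its far slot is at about (320,193). Next I'll measure its centre relative to the tool.

```bash
python3 - <<'E'
from h import *
s=monitor.read_state(); f=grab_frame("wrist"); z=s["tool_pos"][2]-3.7
a=1.400; ey=np.array([np.cos(a),np.sin(a)]); ex=np.array([ey[1],-ey[0]])
b=blobs(f,*BLUE,300); b=[c for c in b if 230<c[:,0,0].min() and c[:,0,1].max()<330][0][:,0].astype(float)
w=ray(f,b+[0,0],z)-s["tool_pos"][:2]
top=b[:,1]<b[:,1].min()+2; near=(b[:,1]>175)&(b[:,1]<240)
X=w@ex; Y=w@ey
l=X[near&(b[:,0]<260)]; r=X[near&(b[:,0]>380)]
print("far edge y",Y[top].mean(),"-> centre y",Y[top].mean()-48)
print("x edges",l.mean(),r.mean(),"centre",(l.mean()+r.mean())/2)
# slot
m=cv2.inRange(cv2.cvtColor(f["frame"],cv2.COLOR_RGB2HSV),*BLUE); roi=m[178:208,290:350]
v,u=np.where(roi==0); P=ray(f,np.c_[u+290,v+178],z)-s["tool_pos"][:2]
print("slot x",(P@ex).min(),(P@ex).max(),"y",(P@ey).min(),(P@ey).max())
print(s["tool_pos"],R.from_quat(s["orientation"]).as_matrix().round(3).tolist(),(np.array([481.25,-194.7])-s["tool_pos"][:2])@np.c_[ex,ey])
E
```

```text
far edge y 48.45556547425629 -> centre y 0.45556547425628935
x edges -36.25170161491708 36.212982650606065 centre -0.01935948215550809
slot x -9.510130079811013 9.576109979330646 y 28.28650184789031 36.62850086812354
[ 481.57998705 -193.97139961  149.95740918] [[0.169, 0.986, -0.0], [0.986, -0.169, 0.0], [0.0, -0.0, -1.0]] [-0.20134753 -0.77408602]
```

```bash
python3 - <<'E'
from h import *
s=monitor.read_state(); f=grab_frame("wrist"); t=s["tool_pos"]
a=1.400; ey=np.array([np.cos(a),np.sin(a)]); ex=np.array([ey[1],-ey[0]])
m=cv2.inRange(cv2.cvtColor(f["frame"],cv2.COLOR_RGB2HSV),*BLUE)
for z in (-3.7,-6.7):
  print("z",z)
  for v in (162,170,180,205,240,270):
    u=np.where(m[v,225:415])[0]+225
    w=ray(f,[[u.min()-.5,v],[u.max()+.5,v]],t[2]+z)-t[:2]
    print(v,u.min(),u.max(),(w@ex).round(2),(w@ey).round(2))
  print("farslot", [(v,m[v,310:330].mean()) for v in range(156,206) if z==-3.7 and m[v,310:330].mean()!=m[v-1,310:330].mean()], [ (v,((ray(f,[[320,v]],t[2]+z)-t[:2])@ey).round(2)) for v in (159.5,185,199,202)])
T=np.array(f["camera_from_world"]); print(-T[:3,:3].T@T[:3,3]-t)
E
```

```text
z -3.7
162 242 398 [-37.99  37.98] [47.64 47.68]
170 242 397 [-38.29  37.8 ] [43.68 43.73]
180 243 397 [-38.17  38.17] [38.65 38.7 ]
205 245 395 [-38.11  38.14] [25.63 25.68]
240 248 392 [-37.93  37.98] [6.25 6.3 ]
270 250 389 [-38.07  37.61] [-11.54 -11.47]
farslot [(161, np.float64(255.0)), (184, np.float64(12.75)), (185, np.float64(0.0)), (200, np.float64(165.75)), (201, np.float64(255.0))] [(159.5, array([48.89])), (185, array([36.12])), (199, array([28.84])), (202, array([27.25]))]
z -6.7
162 242 398 [-38.77  38.76] [47.05 47.1 ]
170 242 397 [-39.07  38.57] [43.02 43.06]
180 243 397 [-38.95  38.95] [37.88 37.93]
205 245 395 [-38.89  38.92] [24.59 24.64]
240 248 392 [-38.71  38.76] [4.81 4.87]
270 250 389 [-38.85  38.38] [-13.34 -13.27]
farslot [] [(159.5, array([48.32])), (185, array([35.3])), (199, array([27.87])), (202, array([26.25]))]
[ 12.93689778  75.2822217  142.75542447]
```

```bash
python3 -c "
import cv2;i=cv2.imread('pics/w5.png')[145:335,225:415];cv2.imwrite('pics/w5c.png',cv2.resize(i,None,fx=3,fy=3,interpolation=0))"
```

```text
(no output)
```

View pics/w5c.png

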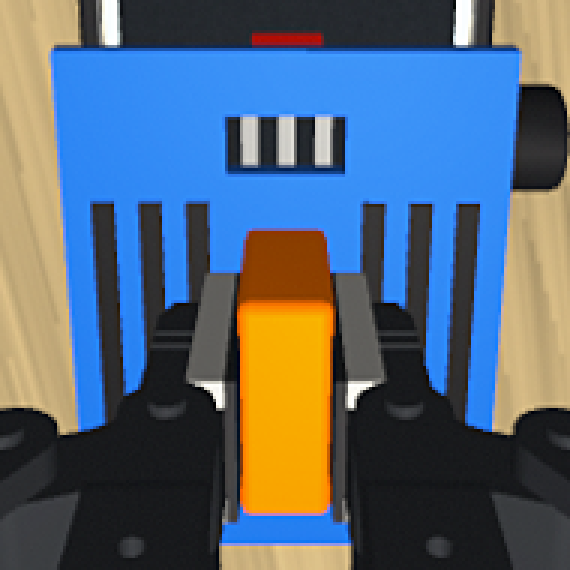

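```bash
cat >> h.py <<'E'
a=1.3995; ey=np.array([np.cos(a),np.sin(a)]); ex=np.array([ey[1],-ey[0]]); QB=down(a-np.pi/2)
BOX=np.array([481.25,-194.7]); TGT=BOX-0.3*ey
E
python3 - <<'E'
from h import *
cmd=TGT.copy()
for z in (115,107,107):
    ctrl.servo_line((*cmd,z),QB,60); ctrl.pause(.15)
    s=monitor.read_state(); cmd+=TGT-s["tool_pos"][:2]; print(s["tool_pos"],cmd,s["force"],s["t"])
f=grab_frame("wrist"); save("w6",f)
cv2.imwrite("pics/w6c.png",cv2.resize(f["frame"][140:240,220:420,::-1],None,fx=4,fy=4,interpolation=0))
t=s["tool_pos"]
for b in blobs(f,*RED,8):
    for z in (84,89,94): w=ray(f,b[:,0],z)-t[:2]; print(z,cv2.boundingRect(b),(w@ex).min(),(w@ex).max(),(w@ey).min(),(w@ey).max())
E
```

```text
[ 481.60452772 -195.17496816  115.47991618] [ 480.79319637 -194.81625061] [-0.47907072 -0.2419594  -0.68612142] 11.3167
[ 480.82612197 -194.81861919  107.02013628] [ 481.16593644 -194.99324081] [-0.24342356 -0.11607333 -1.23200838] 11.75
[ 481.22734067 -195.0302537   107.06459988] [ 481.13745782 -194.9585965 ] [-0.55713807  0.07379265  0.35174617] 12.15
```

View pics/w6c.png

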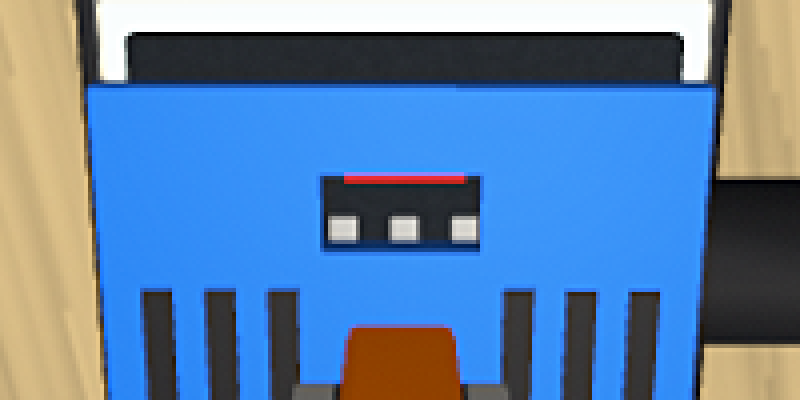

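Through the slot the +y hook's inner edge shows at about row 186, column 321. The slot's far edge is at row 184.

```bash
python3 - <<'E'
from h import *
s=monitor.read_state();t=s["tool_pos"]; f=grab_frame("wrist")
for z in (83.5,89,94.5): print(z,[((ray(f,[[u,186]],z)-t[:2])@np.c_[ex,ey]).round(2).tolist() for u in (305.5,336.5)])
print([((ray(f,[[320,v]],t[2]-3.7)-t[:2])@ey).round(2) for v in (161,184,201)])
for z in (66.5,72,77.5): print(z,[((ray(f,[[u,148]],z)-t[:2])@ey).round(2) for u in (320,)], ((ray(f,[[252,155],[391,155]],z)-t[:2])@ex).round(2))
E
```

```text
83.5 [[[-8.12, 30.1]], [[9.32, 30.11]]]
89 [[[-7.85, 31.63]], [[9.01, 31.64]]]
94.5 [[[-7.59, 33.16]], [[8.7, 33.17]]]
[array([48.17]), array([36.66]), array([27.8])]
66.5 [array([48.93])] [-40.88  42.74]
72 [array([49.76])] [-39.65  41.46]
77.5 [array([50.58])] [-38.43  40.17]
```

Both the rubber and the hook widths suggest the seat is 2–4 mm high. I'll shift the cover slightly and feel for first contact.

```bash
python3 - <<'E'
from h import *
cmd=np.array([481.14,-194.96])+0.6*ex-0.2*ey
S=monitor.read_state
ctrl.servo_line((*cmd,106),QB,40); ctrl.pause(.3); F0=S()["force"]; print(F0)
print(ctrl.servo_line((*cmd,78),QB,8,guard=4)); s=S(); print(s["t"],s["tool_pos"],s["force"]-F0,s["torque"])
f=grab_frame("wrist"); save("w7",f)
cv2.imwrite("pics/w7c.png",cv2.resize(f["frame"][140:240,220:420,::-1],None,fx=4,fy=4,interpolation=0))
E
```

```text
[ 0.35652683  0.44828278 -1.06672018]
True
14.4083 [ 482.12540928 -195.30842407   95.82138721] [ 0.26865351 -1.18769101  3.56302952] [ 0.05048584 -0.0979829   0.00196494]
```

View pics/w7c.png

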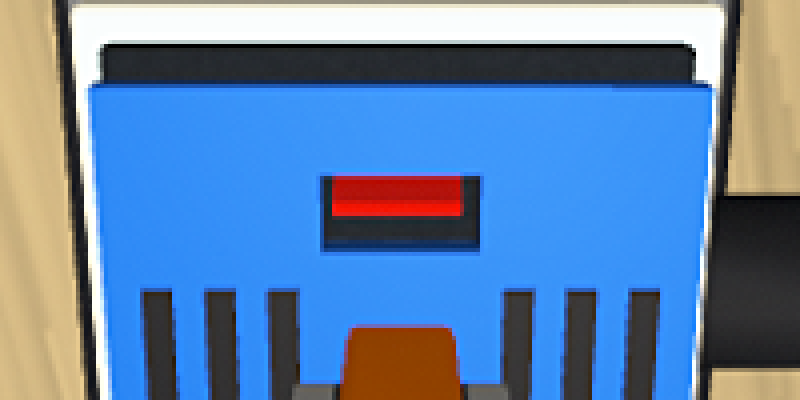

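The +y hook rises inside the slot at about columns 303–336 (full-frame), rows 184–194, well centred in x. The side force suggests a small shift towards -y, after which I'll press.

```bash
python3 - <<'E'
from h import *
cmd=np.array([481.14,-194.96])+0.6*ex-0.7*ey
S=monitor.read_state; F0=np.array([0.36,0.45,-1.07])
ctrl.servo_line((*cmd,97),QB,20); ctrl.pause(.2)
z=97.
while z>77:
    z-=1 if z>84.5 else .4
    g=17.8-(S()["force"]-F0)[2]
    if g<=0.3: print("stop");break
    hit=ctrl.servo_line((*cmd,z),QB,8,guard=g); s=S(); print(round(s["t"],2),round(z,1),s["tool_pos"].round(2),(s["force"]-F0).round(2),hit)
    if hit or (s["force"]-F0)[2]>17.3: break
E
```

```text
15.18 96.0 [ 481.61 -195.78   96.  ] [-0.13  1.5   3.36] False
15.46 95.0 [ 481.8  -195.84   95.18] [-0.06 -0.35  3.97] False
15.73 94.0 [ 481.94 -195.9    94.31] [0.   1.16 5.98] False
16.01 93.0 [ 482.05 -195.97   93.47] [-0.85  0.2   7.2 ] False
16.28 92.0 [ 482.19 -196.05   92.78] [ 0.03 -0.35  8.02] False
16.56 91.0 [ 482.39 -196.17   92.1 ] [-1.1  -0.47  9.71] False
16.83 90.0 [ 482.37 -195.88   90.2 ] [2.41 0.36 5.  ] False
17.11 89.0 [ 481.99 -195.81   89.  ] [ 1.45 -0.37  3.68] False
17.38 88.0 [ 481.73 -195.75   87.99] [ 2.43 -0.38  4.43] False
17.66 87.0 [ 481.43 -195.68   86.84] [0.66 1.33 4.22] False
17.93 86.0 [ 481.32 -195.63   85.79] [0.22 0.83 3.66] False
18.21 85.0 [ 481.28 -195.67   84.82] [1.69 0.94 4.63] False
18.48 84.0 [ 481.28 -195.66   84.21] [-0.37  1.29  7.8 ] False
18.73 83.6 [ 481.3  -195.67   84.09] [-0.95  1.9   9.37] False
18.98 83.2 [ 481.32 -195.67   83.94] [-2.12  2.63 10.07] False
19.23 82.8 [ 481.3  -195.69   83.76] [-2.12  1.36 12.44] False
19.48 82.4 [ 481.33 -195.7    83.42] [-2.37  1.02 12.44] False
19.73 82.0 [ 481.33 -195.7    83.14] [-3.35  1.97 13.06] False
19.98 81.6 [ 481.35 -195.7    82.95] [-2.96  2.59 14.91] False
20.23 81.2 [ 481.32 -195.71   82.73] [-3.67  2.37 16.28] False
20.48 80.8 [ 481.33 -195.7    82.55] [-4.41  2.   16.57] False
20.73 80.4 [ 481.37 -195.71   82.37] [-3.48  2.81 17.97] False
```

```bash
python3 - <<'E'
from h import *
s=monitor.read_state(); print(s["force"],s["tool_pos"],s["width"])
f=grab_frame("wrist"); save("w8",f)
a1=cv2.resize(f["frame"][140:240,220:420,::-1],None,fx=4,fy=4,interpolation=0)
g=grab_frame("side"); a2=cv2.resize(g["frame"][160:220,310:390,::-1],(267,200),interpolation=0)
a2=cv2.copyMakeBorder(a2,0,0,0,800-267,cv2.BORDER_CONSTANT)
cv2.imwrite("pics/w8c.png",np.vstack([a1,a2]))
E
```

```text
[-3.11701273  3.26378889 16.89760765] [ 481.36766908 -195.7113287    82.36780183] 0.1540308570852436
```

View pics/w8c.png

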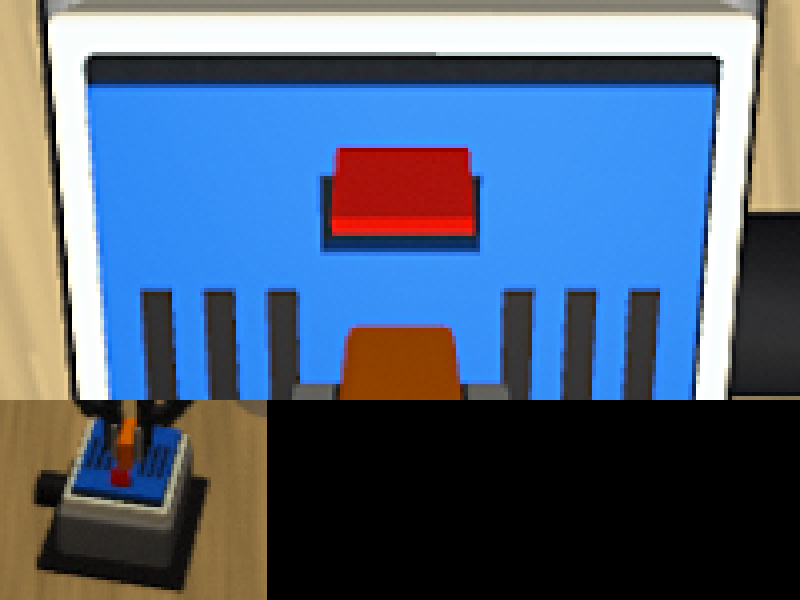

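The +y hook now overlaps the plate beyond its slot, so it has clicked. I'll unload, let go and check the -y hook from the other side.

```bash
python3 - <<'E'
from h import *
S=monitor.read_state; cmd=np.array([481.14,-194.96])+0.6*ex-0.7*ey; F0=np.array([0.36,0.45,-1.07])
for z in (81.5,82.5,83.2):
    ctrl.servo_line((*cmd,z),QB,8); s=S(); print(z,s["tool_pos"],s["force"]-F0)
effector.open_jaws(); s=S(); print(s["tool_pos"],s["force"]-F0)
ctrl.servo_line((*cmd,170),QB,100)
ctrl.reach((*BOX,190),down(a+np.pi/2)); f=grab_frame("wrist"); save("w9",f); s=S(); print(s["t"])
b=[x for x in blobs(f,*BLUE,500) ][0]; x,y,w,h=cv2.boundingRect(b); print(x,y,w,h,rect(f,b,80.8))
x0,y0=max(0,x-20),max(0,y-20)
i=f["frame"][y0:y+h+20,x0:x+w+20,::-1]; k=min(780/i.shape[1],580/i.shape[0]); cv2.imwrite("pics/w9c.png",cv2.resize(i,None,fx=k,fy=k,interpolation=0))
E
```

```text
81.5 [ 481.3437573  -195.72445695   82.8956347 ] [-3.86948889  2.56299234 14.21261027]
82.5 [ 481.30894647 -195.66967243   83.3313963 ] [-2.23898668  1.63181716 11.0850678 ]
83.2 [ 481.29839247 -195.66655418   83.39837454] [-0.39404407  1.25514644  7.87334695]
[ 481.58455543 -195.76371914   83.17307038] [-0.33552816 -0.01978483  1.15700788]
26.0583
273 131 94 109 (array([ 480.98144531, -196.24768066]), 76.33274841308594, 95.72391510009766, np.float32(1.3989726))
```

View pics/w9c.png

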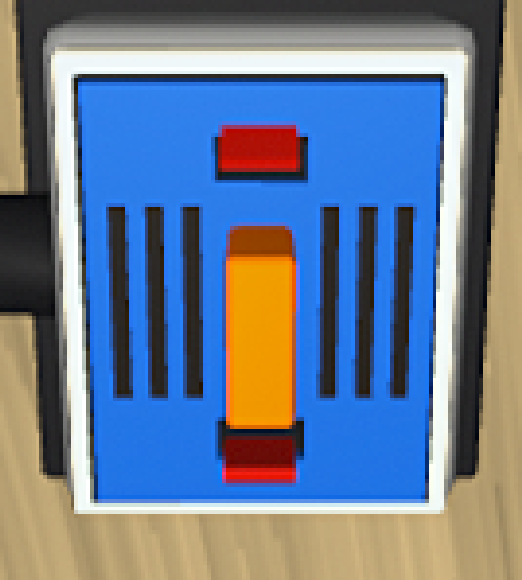

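Both hooks appear to overhang the slots' outer edges. As a check, I'll measure each hook's overhang in two mirrored views.

```bash
python3 - <<'E'
from h import *
for sg in (-1,1):
    ctrl.reach((*BOX,190),down(a+np.pi/2) if sg<0 else QB); ctrl.pause(.2)
    f=grab_frame("wrist"); x=[c for c in blobs(f,*BLUE,1500)][0]
    c=rect(f,x,80.8)[0]; h=(ray(f,np.vstack([b[:,0] for b in blobs(f,*RED,20) if abs((rect(f,b,81)[0]-c)@ex)<10 and np.linalg.norm(rect(f,b,81)[0]-c)<60]),81.5)-c)@ey*sg
    far=h[h>0]; print(sg,c,"hook y range",far.min(),far.max(),monitor.read_state()["t"])
E
```

```text
-1 [ 480.96551514 -196.22180176] hook y range 29.279187950040214 37.49358597744327 26.5583
1 [ 481.46231079 -194.55395508] hook y range 31.114519791889613 39.37537780273252 29.4583
```

```bash
python3 - <<'E'
from h import *
fs=[]
for sg in (1,-1):
    ctrl.reach((*BOX,130),down(a+np.pi/2) if sg<0 else QB); ctrl.pause(.2)
    f=grab_frame("wrist"); save(f"v{sg}",f); hsv=cv2.cvtColor(f["frame"],cv2.COLOR_RGB2HSV)
    rb=[b for b in blobs(f,(0,150,50),(5,255,255),100) if abs(b[:,0,0].mean()-320)<40 and b[:,0,1].mean()<230]; rb=min(rb,key=lambda b:b[:,0,1].mean())
    u=int(rb[:,0,0].mean()); x,y,w,h=cv2.boundingRect(rb)
    B=cv2.inRange(hsv,*BLUE)
    v=y
    while B[v-3:v+1,u].any() and v>3: v-=1
    edge=np.where(B[:y,u])[0].min(); s=np.where(B[y-15:y+h+15,x-2]==0)[0]+y-15
    yy=lambda r,z:((ray(f,[[u,r]],z)-BOX)@ey)[0]*sg
    e=yy(edge-.5,80.5)
    print(sg,"u",u,"edge",edge,"hook",y,y+h,"slot rows",s.min(),s.max(),"mm from edge: hook",e-yy(y-.5,80.5),"slot",e-yy(s.min()-.5,80.5),e-yy(s.max()+.5,80.5),monitor.read_state()["t"])
    i=f["frame"][max(0,y-50):y+70,u-75:u+75,::-1]; fs.append(cv2.resize(i[:120],(375,300),interpolation=0))
cv2.imwrite("pics/v.png",np.hstack(fs))
E
```

```text
1 u 317 edge 147 hook 160 175 slot rows 145 177 mm from edge: hook 8.31842460483658 slot -1.2613937592189828 20.188945735444104 30.0583Traceback (most recent call last):
  File "<stdin>", line 14, in <module>
    return umr_minimum(a, axis, None, out, keepdims, initial, where)
ValueError: zero-size array to reduction operation minimum which has no identity
```

```bash
python3 - <<'E'
import cv2,numpy as np
from h import blobs,BLUE
o=[]
for n in ("v1","v-1"):
    f=cv2.imread(f"pics/{n}.png"); x,y,w,h=cv2.boundingRect(blobs({"frame":f[:,:,::-1].copy()},*BLUE,1500)[0]); print(n,x,y,w,h)
    o.append(cv2.resize(f[y-12:y+68,260:380],(780,520),interpolation=0)[:,195:585])
cv2.imwrite("pics/v.png",np.hstack(o))
E
```

```text
v1 258 147 120 133
v-1 259 140 122 136
```

View pics/v.png

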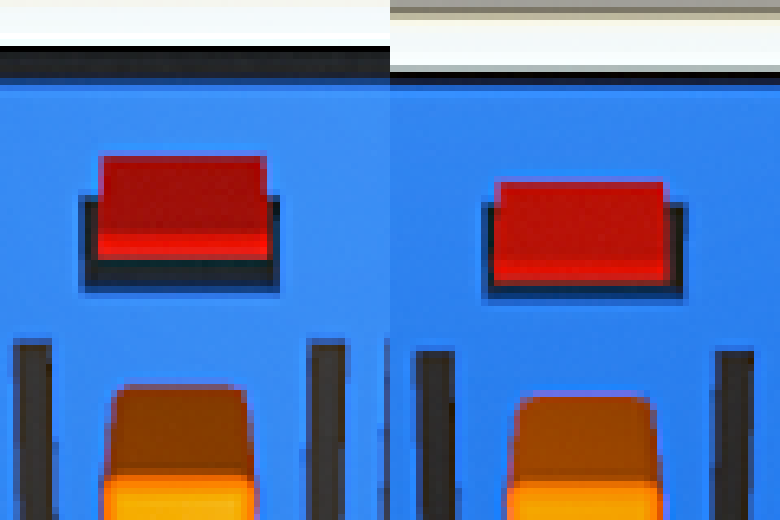

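The two views show the cover sitting about 1 mm towards -y, which accounts for the difference in overhang. Both barbs lie over the plate, outside their slots.

```bash
python3 - <<'E'
from h import *
ctrl.servo_line((*BOX,200),None,120); ctrl.pause(.3); print(monitor.read_state()["t"]); print(job.sign_off())
E
```

```text
33.9917
the job is handed in; nothing more can be done
None
```

The filter cover is on the filter box with both hooks over it, as far as the camera views show, pressed with at most about 18 N; the gripper then let go and backed clear, and I handed the job in at 34 s.

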